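# Turn a lid panel face up against the tipping stop

### The arm

A 6-joint arm with a two-finger parallel gripper is mounted at the origin on the work surface; the furniture and walls round the work are solid. World frame = base frame: x ahead of the robot, y to its left, z up, the work surface at z = 0. Lengths are in m, angles in rad, forces in N, time in s.
With the tool pointing down it reaches from about 0.3 to 0.775 m from the base axis. Payload 14.6 kg.
Tool frame: the origin (TCP) lies at the very end of the fingers, on their centre line; the grasp point (between the pads) lies 19 mm behind it (ctrl.hold_point_z is the distance from the TCP to the grasp point, in m); x points along the fingers, y is the direction in which the jaws open and shut, and the axes are right-handed (so a half turn about x gives the same grasp; the last joint's range is limited). The gripper opens to 94 mm and grips with 3 to 60 N. Pads are 16 mm wide; open, the fingers measure 119 mm over their backs; the gripper's body (75 mm by 177 mm) begins 78 mm behind the grasp point.
Start: joints at [1.22, 0.3, 1.521, -0, 1.321, -0.067], TCP at [0.154, 0.528, 0.205] pointing down, gripper open.
Joint ranges: [-3.03, 3.03], [-0.79, 2.21], [0.23, 2.52], [-1.04, 4.18], [0, 3.07], [-2.55, 2.55]. Speed limits (rad/s): [2.22, 2.22, 2.57, 3.14, 3.14, 3.14].

### API

Orientations are given as [roll, pitch, yaw] about the fixed x, y, z axes, in that order (R = Rz(yaw) Ry(pitch) Rx(roll)).
In Python, from station import get_obs, camera, ticket, ctrl gives the robot as it stands.
- The arm moves only by the tool step_arm, never from a script. Its argument "motion" is a list that holds one entry, the list of rows, each a list of 6 numbers: the shift along the tool's x, y, z in m, then the turn, a rotation vector about the tool's x, y, z in degrees. A call has 1 to 12 rows; each row shifts and turns the commanded pose from where the row before left it, along the tool's axes as they then stand; what a row does not reach is not made up. A row lasts 1/8 s, in which the tool goes at most 62.5 mm and 10.7 degrees, less where a joint would pass 70% of its speed; a pose out of reach is approached as far as the arm can. A call is refused whole if a number of a shift passes 0.0625 or a number of a turn 10.7, either way. A call with a gripper value outside its range is refused whole. "fingers" is the finger opening in m, from 0 to 0.094, set as the call begins (left out, the last holds). The fingers move at their own pace and stop on an object; "squeeze" is the grip in N (left out, the last holds). Time passes only in rows, so rows that do not move let the fingers close. It gives the time, the measured TCP pose, the force and the opening at its end, in the units of the state.
- get_obs(): the state, without advancing time (a new reading comes with each control period).
- camera(name): name is "scene" or "side" or "wrist"; returns a dict with "pixels" (384x512x3 uint8, red, green, blue), "fx", "fy", "cx", "cy" (pixels), "extrinsics" (4x4, takes a point from world to camera coordinates); the wrist camera has in their place "T_tool_cam" (4x4, takes a point from camera to tool coordinates, whose origin is the TCP and whose axes are the tool frame's). Camera axes: x right, y up, looking along -z (the intrinsics and any distortion apply to the point x, -y, -z); pixel columns grow to the right and rows downward; lengths in m; the calibration is good to about 2 mm. A picture is of the moment at which its call begins: read the wrist's pose just before it. There is no depth.
- ticket.hand_in(): hands the job in, once; it reports no verdict.
The state is a dict: "time_s": time; "qpos": joint angles; "joint_vel": joint speeds; "tau": joint torques, N m; "ee_pos": TCP position; "eef_rot": TCP orientation; "force": force on the tool from outside, world axes, zero at the start; "moment": the same for the moment, N m; "grip_width": finger opening in m.
Only numpy, scipy, OpenCV 4.12 (cv2) and the standard library are available. Lean on these libraries where they do the work, as an engineer would, in place of code of your own. Each camera call takes 0.05 s, during which the arm holds its last target.

### The job

The small lid panel lies face down on the bench. Without gripping it or picking it up, push it gently along the bench with the fingertips into the inclined metal stop until it tips up and leans there, then reach behind its top edge and tip it back over, so that it ends lying flat on the bench in front of the stop with its dark, brass-inlaid face up. Leave the stamp, ink pad, masking tape, marker and brown stick where they are.

Things in the scene. Friction and masses are not known exactly. Their poses are not given: they have to be found in the camera images.
- panel: flat wooden lid panel, 120 mm (x) by 95 mm (y) by 9 mm (z), about 0.13 kg. Origin at its centre; z points out of the raw pale plywood back, up at the start; the other face (-z) is dark wood with a brass frame and ring. It starts with its +x edge (95 mm long) towards the stop, up to 0.35 rad off square, its centre 100 to 145 mm from the foot of the slope.
- stop: inclined aluminium stop, 140 mm wide (y), fixed. Origin at bench level, mid-way along the foot of its slope; z up, x level, from the panel into the stop. Its smooth front rises at 45 degrees to (x 20, z 20 mm), then at 70 degrees to its top edge at (x 40, z 75 mm), 5 mm thick. Struts and a 4 mm flange behind end at x = 75 mm. A panel edge pushed into the slope rides up it.
- stop_top (a point): middle of the stop's top edge, 75 mm above the bench. With its lower edge at the foot of the slope the panel leans on this edge at about 62 degrees, sticks out some 35 mm beyond it (along the panel), stays so when let go, and can be tipped back over its lower edge by pushing its top from behind. Free space above and behind.
- stamp: wood-handled hand stamp, 26x50x74 mm, upright; bystander; origin under its centre
- ink_pad: flat blue ink pad tin, 73x113x15 mm; bystander; origin under its centre
- masking_roll: roll of masking tape lying flat, 92 mm across, 25 mm high; bystander; origin under its centre
- marker: white marker pen with a dark cap, 17x135x16 mm, lying; bystander; origin under its centre
- brown_stick_0: short brown bark stick, 92x17x16 mm, lying; bystander; origin under its centre
Mind the look-alikes: they are no part of the job. There is more than one size of the panel; the one meant has the size given above. There is more than one size of the stop; the job needs the larger.

How it is judged:
By the outcome, as a careful person would: the job done as asked, in the order asked, and still so for the second after the job is handed in, with the robot touching nothing.
It also fails if it takes over 58 s, if anything falls off the work surface, if the arm or the gripper's body presses on something with over 40 N, if the wrist force passes 120 N, or if a joint passes its speed limit or range.

## Working session

There is one attempt and no reset: what is moved stays moved. The work goes in short steps, Python scripts to look and compute and a tool call to move; the robot and the scene stay as the last step left them, time stands still between calls to the robot, and variables do not carry over. Pictures are saved under pics/ and viewed, and the job is handed in when it is done.

Besides the shell and the picture viewer there is one more tool, called after "Emit:" by a JSON object that holds its "fn" and its "kwargs". step_arm: Moves the arm, as the interface text tells. Its arguments: {"type":"object","properties":{"motion":{"type":"array","items":{"type":"array","items":{"type":"array","items":{"type":"number"}}}},"fingers":{"type":"number"},"squeeze":{"type":"number"}},"required":["motion"]}

```bash
ls; mkdir -p pics; python3 - <<'E'
from station import get_obs,camera,ctrl
import cv2,numpy as np
o=get_obs();print({k:np.round(v,3) for k,v in o.items()})
for n in["scene","side","wrist"]:
    c=camera(n);cv2.imwrite(f"pics/{n}0.png",c["pixels"][:,:,::-1]);print(n,c["fx"],c["fy"],c["cx"],c["cy"],{k:np.round(v,4) for k,v in c.items() if k not in("pixels","fx","fy","cx","cy")})
E
```

```text
pics
{'time_s': np.float64(0.0), 'qpos': array([ 1.22 ,  0.3  ,  1.522, -0.   ,  1.321, -0.067]), 'joint_vel': array([-0.   , -0.002,  0.   ,  0.   , -0.001, -0.001]), 'tau': array([ 2.0000e-03, -5.3182e+01, -3.5273e+01,  7.1000e-02,  2.5000e-02,
       -0.0000e+00]), 'ee_pos': array([0.154, 0.528, 0.205]), 'eef_rot': array([-1.627,  1.57 , -1.911]), 'force': array([-0.597, -0.033, -0.388]), 'moment': array([-0.028,  0.063,  0.027]), 'grip_width': np.float64(0.094)}
scene 346.4300730680503 346.4300730680503 252.6094388950994 190.32698660500364 {'extrinsics': array([[ 0.7714, -0.6363,  0.0084, -0.1663],
       [ 0.4147,  0.5126,  0.7518, -0.4062],
       [-0.4827, -0.5765,  0.6593, -0.5264],
       [ 0.    ,  0.    ,  0.    ,  1.    ]])}
side 396.0277254158386 396.0277254158386 256.68040987901725 190.28293007547134 {'extrinsics': array([[ 0.995 , -0.0974,  0.0209, -0.4168],
       [ 0.0254,  0.4509,  0.8922, -0.2213],
       [-0.0963, -0.8872,  0.4512, -0.5832],
       [ 0.    ,  0.    ,  0.    ,  1.    ]])}
wrist 321.61924459772683 321.61924459772683 255.98052571921625 188.24645126590892 {'T_tool_cam': array([[ 1.100e-03,  2.745e-01, -9.616e-01, -1.789e-01],
       [ 1.000e+00, -1.000e-04,  1.100e-03, -1.200e-03],
       [ 2.000e-04, -9.616e-01, -2.745e-01, -8.050e-02],
       [ 0.000e+00,  0.000e+00,  0.000e+00,  1.000e+00]])}
```

View pics/scene0.png

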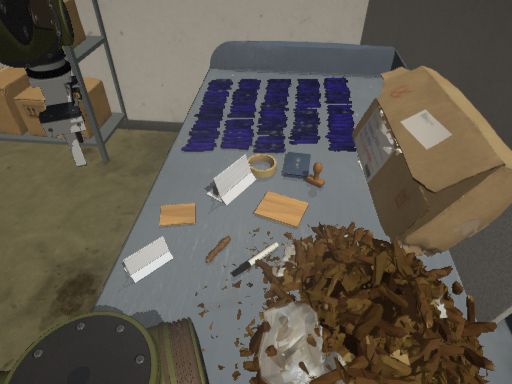

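View pics/side0.png

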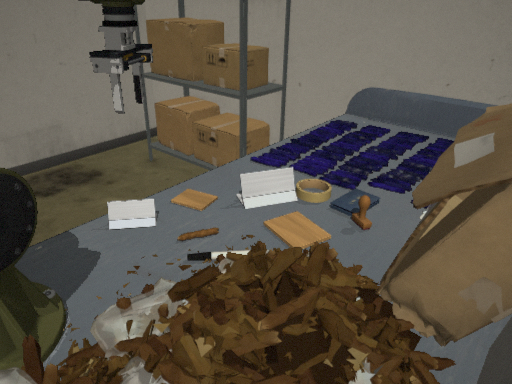

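View pics/wrist0.png

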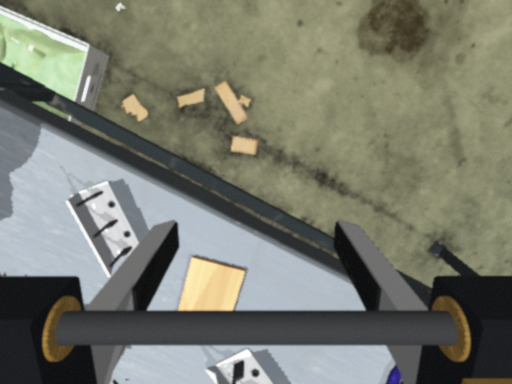

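Candidate panels in the scene view are (282,208), which looks larger, and (178,214). Candidate stops are (233,180), larger, and (148,258). I'll enlarge the view and measure them.

```bash
python3 - <<'E'
import cv2
a=cv2.imread("pics/scene0.png");cv2.imwrite("pics/scene0c.png",cv2.resize(a[140:290,110:340],None,fx=3.4,fy=3.4,interpolation=cv2.INTER_CUBIC))
a=cv2.imread("pics/side0.png");cv2.imwrite("pics/side0c.png",cv2.resize(a[150:270,180:390],None,fx=3.8,fy=3.8,interpolation=cv2.INTER_CUBIC))
E
```

```text
(no output)
```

View pics/scene0c.png

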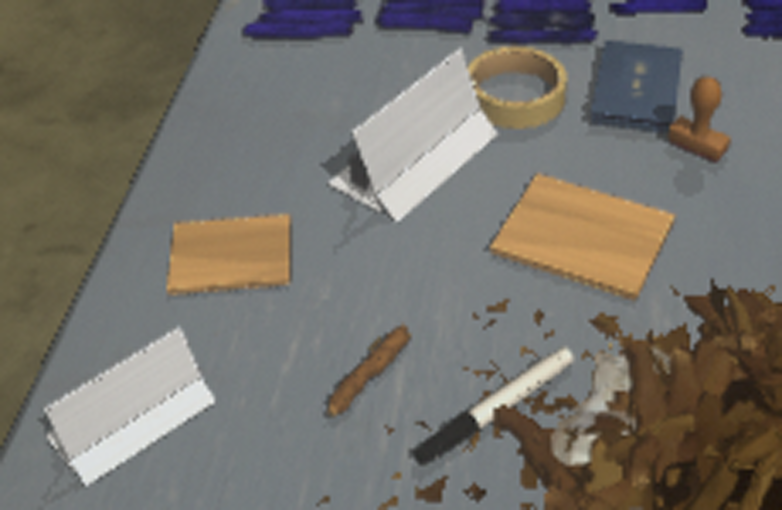

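View pics/side0c.png

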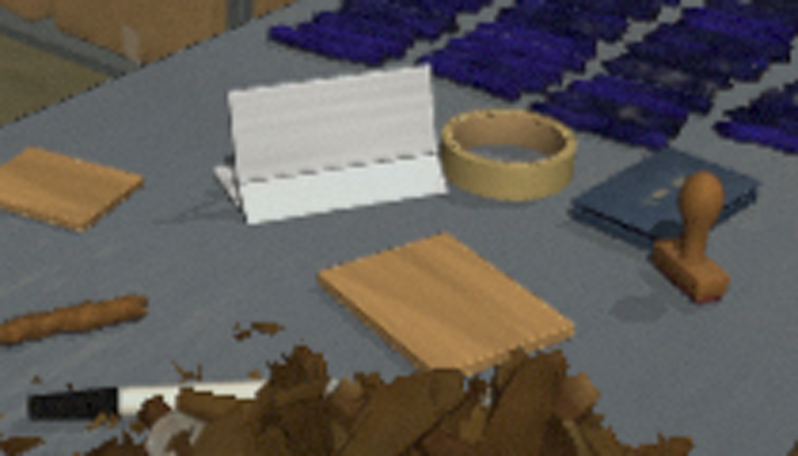

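```bash
cat > h.py <<'E'
import numpy as np,cv2
from station import get_obs,camera
from scipy.spatial.transform import Rotation as R
CAL={"scene":(346.43007,252.60944,190.32699),"side":(396.02773,256.68041,190.28293)}
def ext(n):
    import json,os
    f=f"ext_{n}.npy"
    if not os.path.exists(f): np.save(f,camera(n)["extrinsics"])
    return np.load(f)
def ray(n,p):
    f,cx,cy=CAL[n];E=ext(n)
    d=np.array([(p[0]-cx)/f,-(p[1]-cy)/f,-1]);return -E[:3,:3].T@E[:3,3],E[:3,:3].T@d
def onz(n,p,z):
    o,d=ray(n,p);return o+d*(z-o[2])/d[2]
def proj(n,P):
    f,cx,cy=CAL[n];E=ext(n);c=E[:3,:3]@np.asarray(P)+E[:3,3];return np.array([cx-f*c[0]/c[2],cy+f*c[1]/c[2]])
def snap(n,name,box=None,s=1):
    a=camera(n)["pixels"][:,:,::-1]
    if box: a=a[box[1]:box[3],box[0]:box[2]]
    cv2.imwrite(f"pics/{name}.png",cv2.resize(a,None,fx=s,fy=s,interpolation=cv2.INTER_CUBIC))
E
python3 - <<'E'
from h import *
np.set_printoptions(precision=4,suppress=True)
sc=lambda x,y:(x/3.4+110-.35,y/3.4+140-.35)
sd=lambda x,y:(x/3.8+180-.37,y/3.8+150-.37)
for nm,z,S,D in [("foot",0,[(398,221),(497,133)],[(249,223),(447,193)]),("top",.075,[(354,130),(461,48)],[(229,92),(430,66)]),
 ("panel",.009,[(488,246),(537,173),(676,213),(637,292)],[(318,275),(450,234),(575,327)]),
 ("small",.009,[(168,290),(174,223),(290,214),(290,284)],[]),
 ("foot2",0,[(85,487),(215,400)],[]),
 ("tape c",.025,[(519,76)],[(510,150)]),("pad",.015,[(600,40),(682,49),(668,127),(586,118)],[]),("stamp",0,[(725,160),(671,137)],[]),
 ("stick",.016,[(330,412),(403,330)],[]),("marker",.016,[(415,458),(572,352)],[])]:
    for n,f,L in(("scene",sc,S),("side",sd,D)):
        if L:
            P=np.array([onz(n,f(*p),z) for p in L]);print(nm,n,P[:,:2].tolist() if 0 else P[:,:2].round(4).tolist(),np.linalg.norm(np.diff(P,axis=0),axis=1).round(4))
E
```

```text
foot scene [[0.4285, 0.3694], [0.5619, 0.4049]] [0.138]
foot side [[0.4273, 0.3705], [0.5607, 0.4028]] [0.1373]
top scene [[0.4184, 0.408], [0.5515, 0.4416]] [0.1373]
top side [[0.4166, 0.4065], [0.5515, 0.4409]] [0.1392]
panel scene [[0.4607, 0.295], [0.547, 0.3355], [0.6015, 0.2291], [0.5161, 0.1877]] [0.0953 0.1196 0.0949]
panel side [[0.462, 0.2905], [0.5487, 0.3334], [0.5987, 0.2263]] [0.0968 0.1181]
small scene [[0.2465, 0.4091], [0.2847, 0.4708], [0.3612, 0.4222], [0.3201, 0.3573]] [0.0726 0.0907 0.0768]
foot2 scene [[0.1254, 0.2961], [0.225, 0.3046]] [0.1]
tape c scene [[0.6089, 0.431]] []
tape c side [[0.6035, 0.414]] []
pad scene [[0.7146, 0.4361], [0.7644, 0.3772], [0.67, 0.3046], [0.6234, 0.3581]] [0.0771 0.1191 0.071 ]
stamp scene [[0.6901, 0.2546], [0.6767, 0.3051]] [0.0523]
stick scene [[0.2748, 0.2353], [0.3552, 0.2625]] [0.0849]
marker scene [[0.2968, 0.1705], [0.4349, 0.1716]] [0.1382]
```

The panel edges measure 95×120 mm and the stop 138 mm wide in both views, so (282,208) and (233,180) are the ones meant. The other pair measures about 73×91 mm and 100 mm. Next I'll work out the stop frame, the first move, and clearance to the debris pile.

```bash
cat >> h.py <<'E'
_f=np.array([.1334,.0339]);_f/=np.linalg.norm(_f)
S=np.array([-_f[1],_f[0],0]); Y=np.array([-_f[0],-_f[1],0]); O=np.array([.4946,.3869,0])
def W(x,y,z): return O+x*S+y*Y+np.array([0,0,z])
def inS(p): d=np.asarray(p)-O; return np.array([d@S,d@Y,d[2]])
RT=np.stack([[0,0,-1],np.cross(S,[0,0,-1]),S],1)
def tool():
    o=get_obs();return np.array(o["ee_pos"]),R.from_euler("xyz",o["eef_rot"]).as_matrix(),o
def need(tgt,Rt=RT):
    p,M,o=tool();print("t",round(o["time_s"],2),"S-frame",inS(p).round(4),"F",np.round(o["force"],1));print("shift in tool",(M.T@(tgt-p)).round(4),"turn",np.degrees(R.from_matrix(M.T@Rt).as_rotvec()).round(2))
E
python3 - <<'E'
from h import *
np.set_printoptions(precision=4,suppress=True)
p,M,o=tool();print(M);print(S,Y)
need(W(-.228,-.012,.003))
print(W(-.228,-.012,.003))
im=cv2.imread("pics/scene0.png");im2=cv2.imread("pics/side0.png")
for n,a in(("scene",im),("side",im2)):
    a=cv2.resize(a,None,fx=3,fy=3,interpolation=cv2.INTER_CUBIC)
    pj=lambda P:tuple(int(v) for v in (proj(n,P)+.5)*3)
    for x in np.arange(-.3,.01,.05):
        for y in np.arange(-.15,.16,.05):
            cv2.circle(a,pj(W(x,y,0)),3,(0,255,0) if abs(y)>.01 else (0,0,255),-1)
    for y in(-.054,.03): cv2.line(a,pj(W(-.228,y,0)),pj(W(-.228,y,.1)),(255,255,0),2)
    for y in(-.1,.076): cv2.line(a,pj(W(-.228,-.012,.1)),pj(W(-.228,y,.1)),(255,0,255),2)
    x0,y0=(500,350) if n=="scene" else (500,400)
    cv2.imwrite(f"pics/{n}g.png",a[y0:y0+600,x0:x0+800])
E
```

```text
[[-0.0002  0.28    0.96  ]
 [-0.0005  0.96   -0.28  ]
 [-1.     -0.0006 -0.    ]]
[-0.2463  0.9692  0.    ] [-0.9692 -0.2463  0.    ]
t 0.25 S-frame [0.2205 0.2954 0.2052] F [ 0.4 -0.4 -0.1]
shift in tool [ 0.2023 -0.2302  0.4926] turn [-120.52   -0.04    0.02]
[0.5624 0.1689 0.003 ]
```

View pics/sceneg.png

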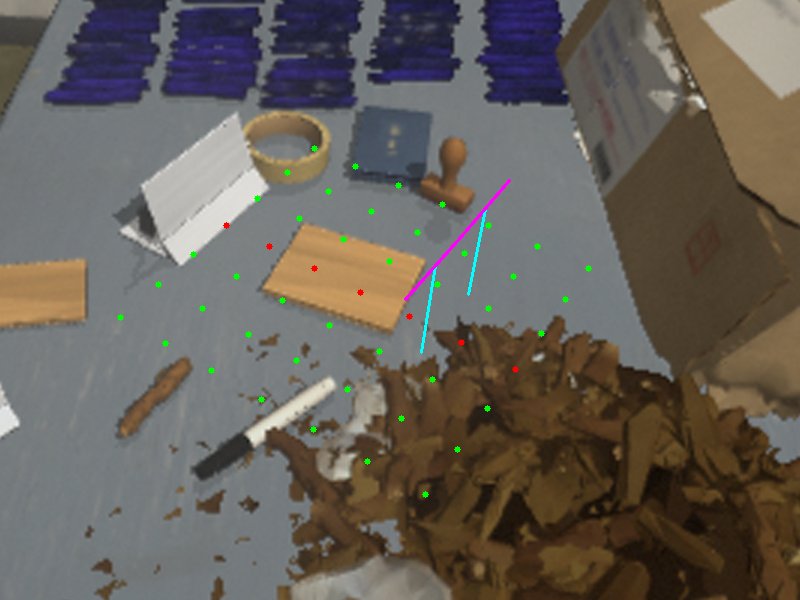

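View pics/sideg.png

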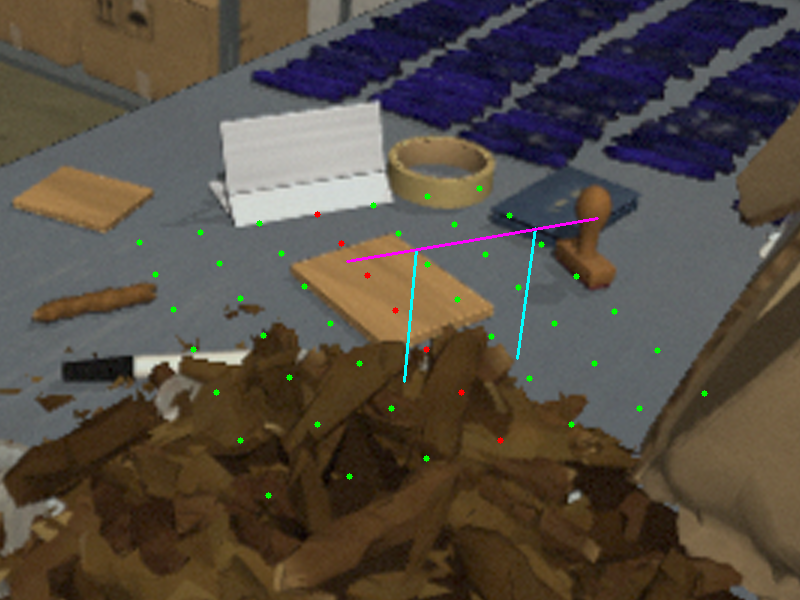

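Emit:
{"fn": "step_arm", "kwargs": {"motion": [[[0,0,0,10,0,0],[0,0,0,10,0,0],[0,0,0,10,0,0],[0,0,0,10,0,0],[0,0,0,10,0,0],[0,0,0,9.5,0,0],[0,0.025,0.03,0,0,0],[0,0.04,0.048,0,0,0],[0,0.04,0.048,0,0,0],[0,0.04,0.048,0,0,0],[0,0.04,0.048,0,0,0],[0,0.025,0.03,0,0,0]]], "fingers": 0.06}}

```text
time_s: 1.75
ee_pos: [0.4214, 0.3335, 0.2054]
eef_rot: [0.218, 1.571, -1.106]
force: [-0.2, -0.4, 0.2]
grip_width: 0.0599
```

Emit:
{"fn": "step_arm", "kwargs": {"motion": [[[0.01,0.03,0.04,0,0,0],[0.02,0.03,0.045,0,0,0],[0.02,0.025,0.045,0,0,0],[0.005,0.013,0.03,0,0,0],[0,0,0.01,0,0,0],[0,0,0,0,0,0]]]}}

```text
time_s: 2.5
ee_pos: [0.5561, 0.1948, 0.1507]
eef_rot: [2.137, 1.571, 0.814]
force: [-0.2, 0.6, 0.1]
grip_width: 0.0599
```

```bash
cat >> h.py <<'E'
RF=RT@np.diag([1,-1,-1])
E
python3 - <<'E'
from h import *
need(W(-.215,-.012,.15),RF)
snap("scene","s1",(150,100,400,288),3.2);snap("wrist","w1");snap("side","d1",(150,80,400,268),3.2)
E
```

```text
t 2.5 S-frame [-0.2014 -0.0123  0.1507] F [-0.2  0.6  0.1]
shift in tool [ 0.0007 -0.0003  0.0136] turn [-0.05 -0.01 -0.01]
```

View pics/s1.png

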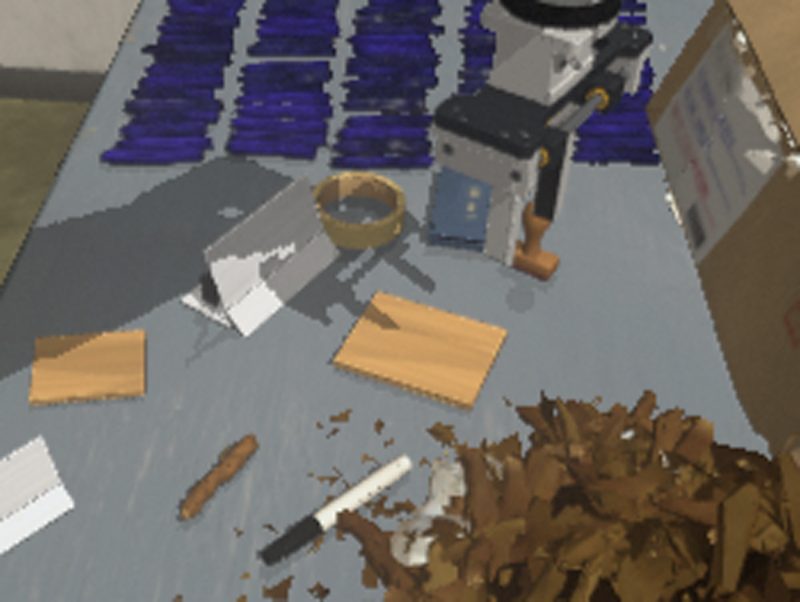

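View pics/w1.png

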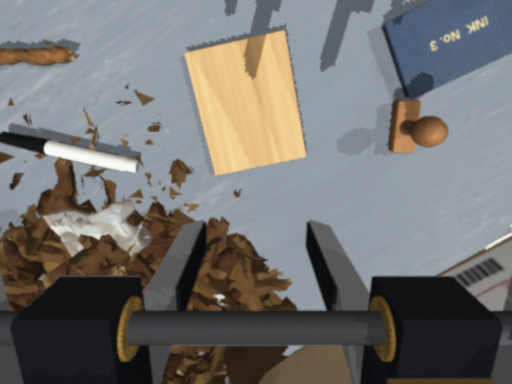

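View pics/d1.png

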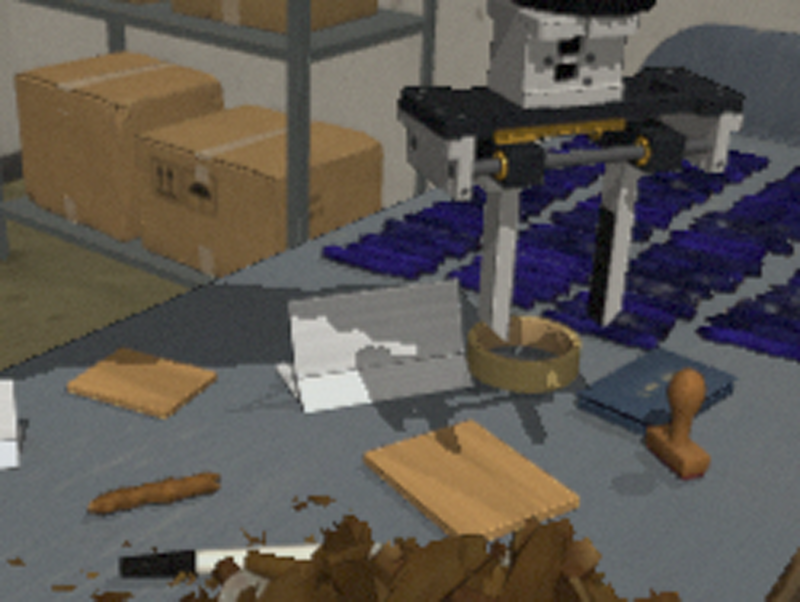

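```bash
python3 - <<'E'
from h import *
p,M,o=tool();c=camera("wrist");T=c["T_tool_cam"]
def pw(P):
    q=T[:3,:3].T@(M.T@(P-p)-T[:3,3]);return np.array([c["cx"]-c["fx"]*q[0]/q[2],c["cy"]+c["fy"]*q[1]/q[2]])
a=c["pixels"][:,:,::-1].copy()
for z,col in((0,(0,255,0)),(.05,(0,0,255)),(.1,(255,0,255))):
  for s in(1,-1):
    P=np.array([pw(W(x,-.012+s*y,z)) for x,y in((-.206,.03),(-.206,.0425),(-.222,.0425),(-.222,.03))])
    cv2.polylines(a,[P.round().astype(int)],True,col,1)
print(proj("scene",p),proj("side",p))
cv2.imwrite("pics/w1g.png",cv2.resize(a[80:300,100:420],None,fx=2.5,fy=2.5))
E
```

```text
[312.30448195 173.95524769] [320.91684258 181.8795304 ]
```

View pics/w1g.png

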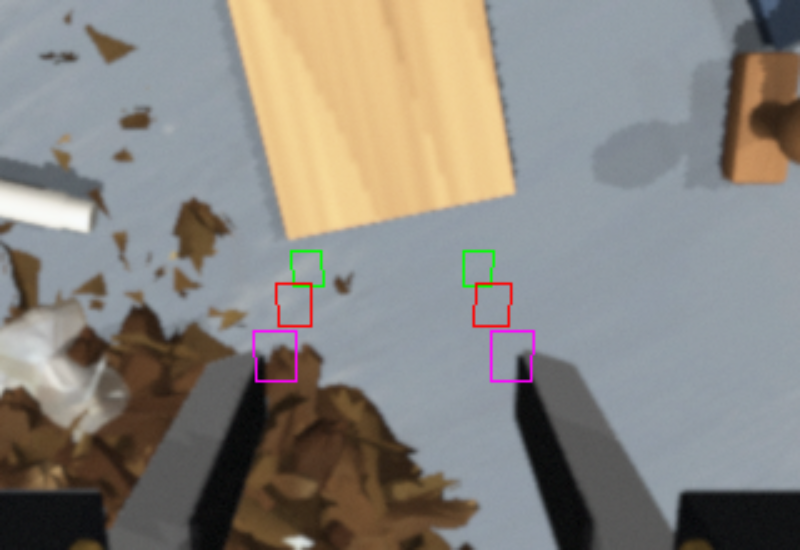

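Emit:
{"fn": "step_arm", "kwargs": {"motion": [[[0,0,0.0135,0,0,0],[0.03,0,0,0,0,0],[0.04,0,0,0,0,0],[0.04,0,0,0,0,0],[0.022,0,0,0,0,0],[0.008,0,0,0,0,0],[0.004,0,0,0,0,0],[0.003,0,0,0,0,0],[0,0,0,0,0,0]]]}}

```text
time_s: 3.82
ee_pos: [0.5599, 0.1817, 0.0039]
eef_rot: [1.531, 1.57, 0.209]
force: [-0.6, 0.0, 0.2]
grip_width: 0.0605
```

```bash
python3 - <<'E'
from h import *
need(W(-.215,-.012,.003),RF)
snap("wrist","w2")
E
```

```text
t 3.83 S-frame [-0.215  -0.0127  0.0039] F [-0.6  0.   0.2]
shift in tool [ 0.0009 -0.0007  0.    ] turn [-0.02  0.   -0.04]
```

View pics/w2.png

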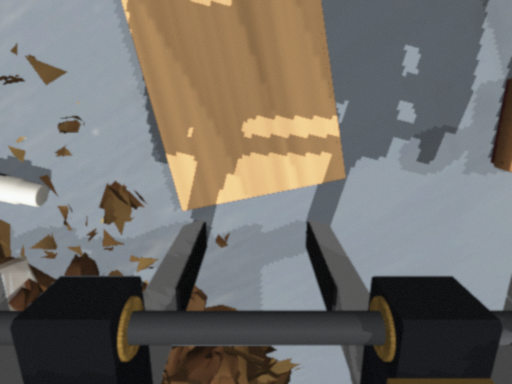

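Emit:
{"fn": "step_arm", "kwargs": {"motion": [[[0.001,0,0,0,0,0],[0,0,0,0,0,0],[0,0,-0.005,0,0,0],[0,0,-0.005,0,0,0],[0,0,-0.005,0,0,0],[0,0,-0.005,0,0,0],[0,0,-0.005,0,0,0],[0,0,-0.005,0,0,0],[0,0,-0.005,0,0,0],[0,0,-0.005,0,0,0],[0,0,-0.004,0,0,0],[0,0,0,0,0,0]]], "fingers": 0.05}}

```text
time_s: 5.38
ee_pos: [0.5487, 0.2246, 0.0024]
eef_rot: [2.901, 1.571, 1.579]
force: [0.6, 0.9, -0.8]
grip_width: 0.0499
```

```bash
python3 - <<'E'
from h import *
need(W(-.215,-.012,.003),RF)
snap("wrist","w3");snap("scene","s3",(150,100,400,288),3.2)
E
```

```text
t 5.38 S-frame [-0.1706 -0.0125  0.0024] F [ 0.6  0.9 -0.8]
shift in tool [-0.0006 -0.0005  0.0444] turn [ 0.   -0.01 -0.  ]
```

View pics/w3.png

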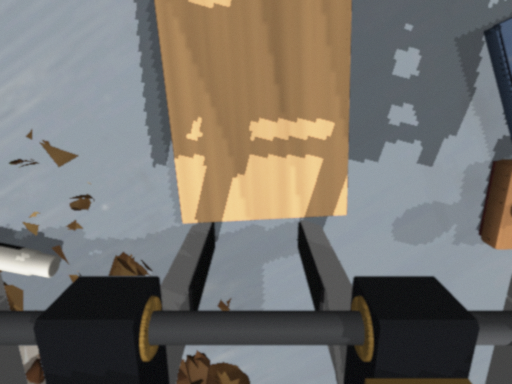

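View pics/s3.png

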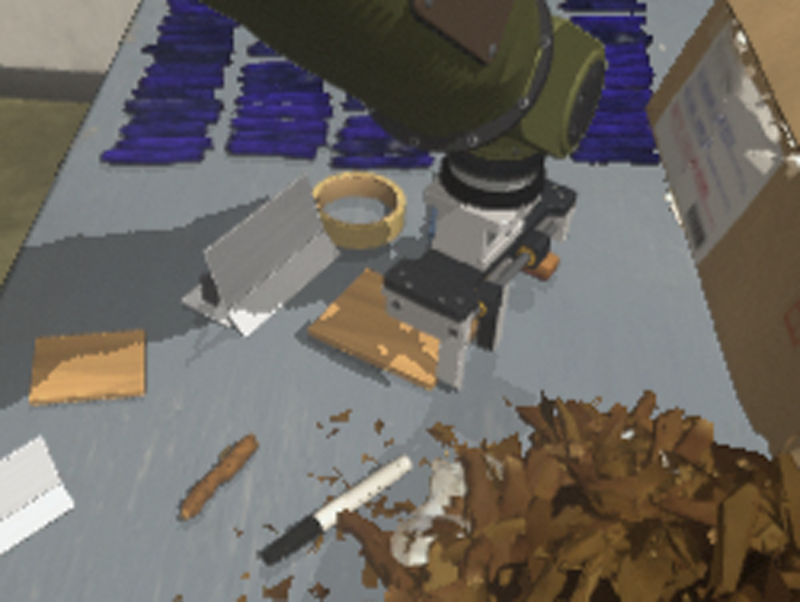

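The wrist view shows the panel's rear edge nearly square on the fingertips, from (182,222) to (346,214). I'll keep pushing gently.

Emit:
{"fn": "step_arm", "kwargs": {"motion": [[[0,0,-0.005,0,0,0],[0,0,-0.005,0,0,0],[0,0,-0.005,0,0,0],[0,0,-0.005,0,0,0],[0,0,-0.005,0,0,0],[0,0,-0.005,0,0,0],[0,0,-0.005,0,0,0],[0,0,-0.005,0,0,0],[0,0,-0.005,0,0,0],[0,0,-0.005,0,0,0],[0,0,-0.005,0,0,0]]]}}

```text
time_s: 6.85
ee_pos: [0.5352, 0.2779, 0.0024]
eef_rot: [-0.671, 1.571, -1.993]
force: [-0.3, -1.2, -0.2]
grip_width: 0.0501
```

```bash
python3 - <<'E'
from h import *
need(W(-.215,-.012,.003),RF)
snap("wrist","w4");snap("side","d4",(150,80,400,268),3.2)
E
```

```text
t 6.85 S-frame [-0.1157 -0.0125  0.0024] F [-0.3 -1.2 -0.2]
shift in tool [-0.0006 -0.0005  0.0993] turn [-0.02  0.    0.  ]
```

View pics/w4.png

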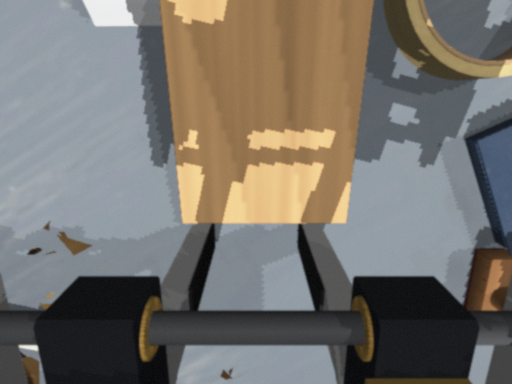

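View pics/d4.png

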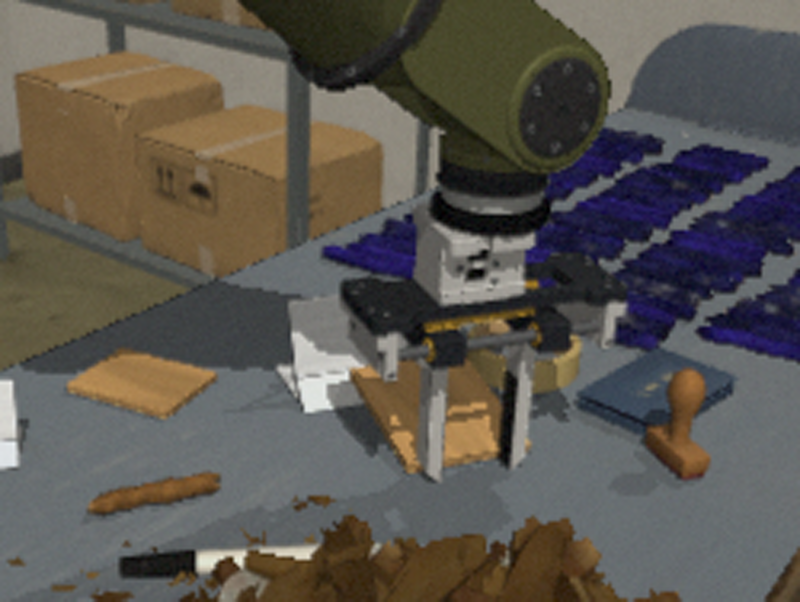

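The panel is square, with its front edge starting up the slope. It sits about 15 mm off centre towards the tape roll, leaving only about 6 mm of clearance, so I'll drift it sideways while pushing.

Emit:
{"fn": "step_arm", "kwargs": {"motion": [[[0,-0.001,-0.004,0,0,0],[0,-0.001,-0.004,0,0,0],[0,-0.001,-0.004,0,0,0],[0,-0.001,-0.004,0,0,0],[0,-0.001,-0.004,0,0,0],[0,-0.001,-0.004,0,0,0],[0,-0.001,-0.004,0,0,0]]]}}

```text
time_s: 7.82
ee_pos: [0.5215, 0.3033, 0.0024]
eef_rot: [-2.469, 1.571, 2.491]
force: [0.2, -1.7, -0.7]
grip_width: 0.0497
```

```bash
python3 - <<'E'
from h import *
need(W(-.215,-.012,.003),RF)
snap("wrist","w5");snap("side","d5",(150,80,400,268),3.2)
E
```

```text
t 7.83 S-frame [-0.0876 -0.0054  0.0024] F [ 0.2 -1.7 -0.7]
shift in tool [-0.0006  0.0066  0.1274] turn [-0.02 -0.    0.  ]
```

View pics/w5.png

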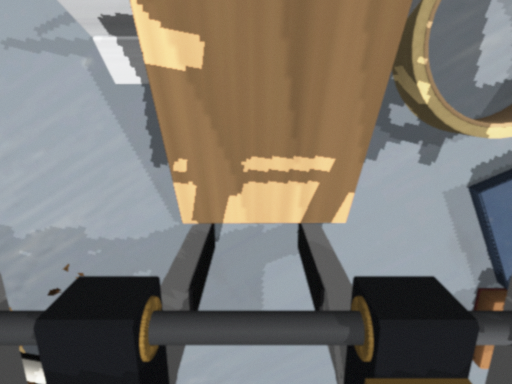

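View pics/d5.png

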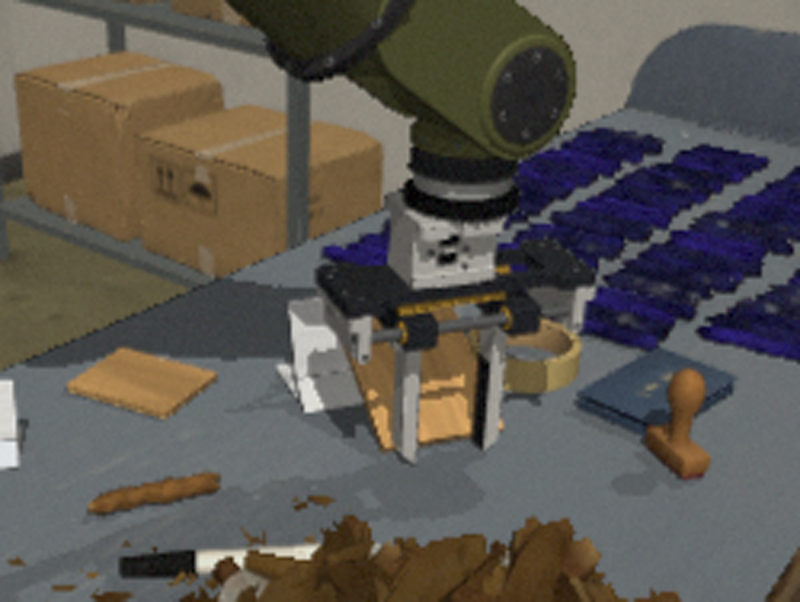

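Emit:
{"fn": "step_arm", "kwargs": {"motion": [[[0.001,-0.001,-0.004,0,0,0],[0,-0.001,-0.004,0,0,0],[0,-0.001,-0.004,0,0,0],[0,-0.001,-0.004,0,0,0],[0,-0.001,-0.004,0,0,0],[0,-0.001,-0.004,0,0,0],[0,-0.001,-0.004,0,0,0],[0,0,-0.004,0,0,0],[0,0,-0.004,0,0,0]]]}}

```text
time_s: 9.05
ee_pos: [0.506, 0.3365, 0.0015]
eef_rot: [1.609, 1.571, 0.287]
force: [-0.4, -0.6, -0.3]
grip_width: 0.0499
```

```bash
python3 - <<'E'
from h import *
need(W(-.215,-.012,.003),RF)
snap("wrist","w6");snap("side","d6",(150,80,400,268),3.2)
E
```

```text
t 9.05 S-frame [-0.0517  0.0014  0.0015] F [-0.4 -0.6 -0.3]
shift in tool [-0.0015  0.0135  0.1633] turn [-0.02 -0.   -0.  ]
```

View pics/w6.png

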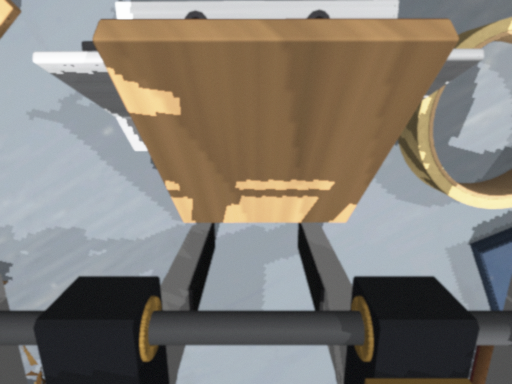

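View pics/d6.png

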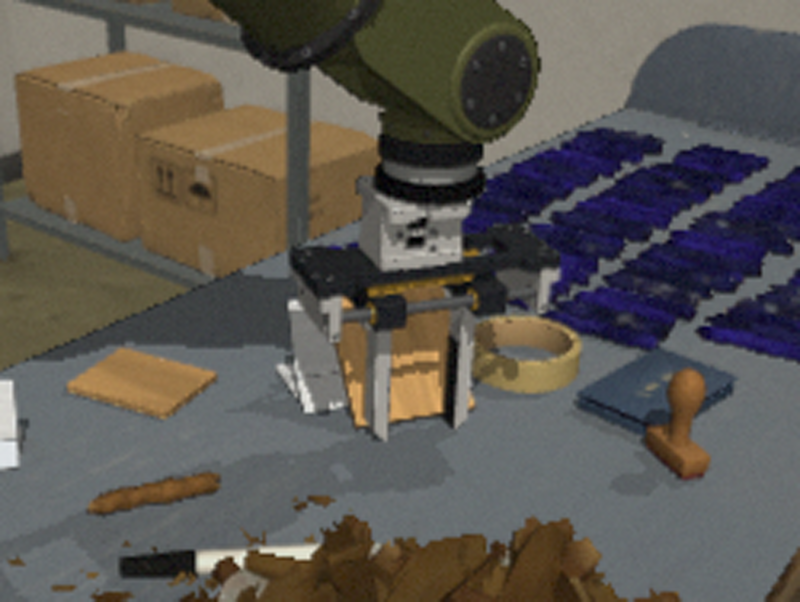

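Emit:
{"fn": "step_arm", "kwargs": {"motion": [[[0,0,-0.004,0,0,0],[0,0,-0.004,0,0,0],[0,0,-0.004,0,0,0],[0,0,-0.004,0,0,0],[0,0,-0.004,0,0,0],[0,0,-0.004,0,0,0],[0,0,-0.003,0,0,0],[0,0,-0.003,0,0,0],[0,0,-0.002,0,0,0],[0,0,0,0,0,0]]]}}

```text
time_s: 10.4
ee_pos: [0.4981, 0.3673, 0.0015]
eef_rot: [2.831, 1.571, 1.509]
force: [-0.8, 0.8, -0.0]
grip_width: 0.0504
```

```bash
python3 - <<'E'
from h import *
need(W(-.016,-.012,.003),RF)
snap("wrist","w7");snap("side","d7",(150,80,400,268),3.2)
E
```

```text
t 10.4 S-frame [-0.0198  0.0014  0.0015] F [-0.8  0.8 -0. ]
shift in tool [-0.0015  0.0134 -0.0038] turn [-0.01 -0.   -0.  ]
```

View pics/w7.png

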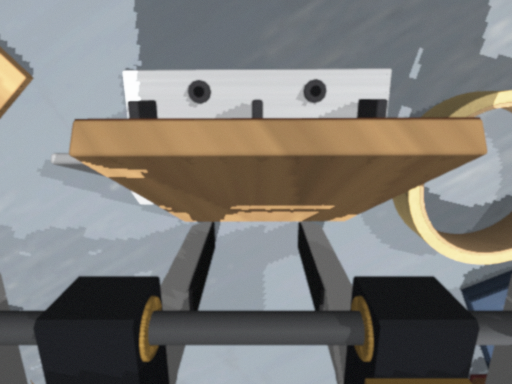

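View pics/d7.png

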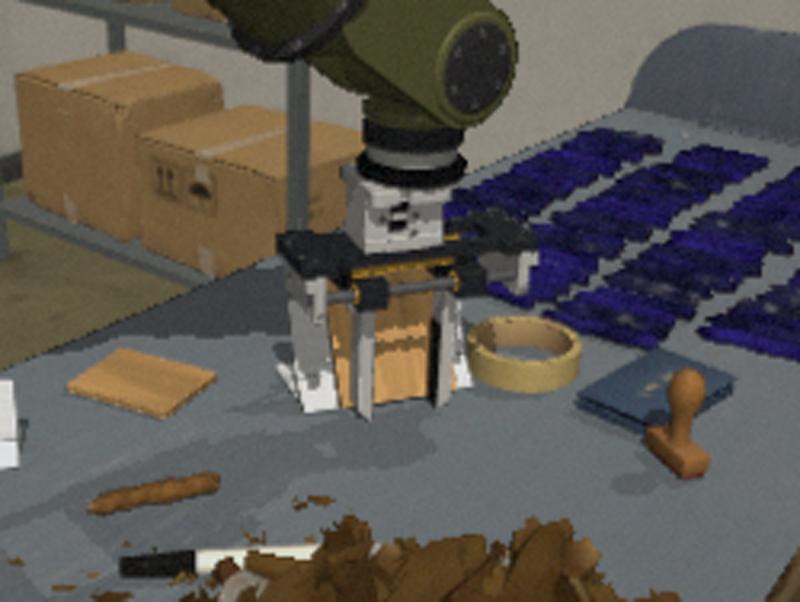

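Emit:
{"fn": "step_arm", "kwargs": {"motion": [[[0,0,-0.0015,0,0,0],[0,0,-0.0015,0,0,0],[0,0,0,0,0,0],[0,0,0.001,0,0,0],[0,0,0.002,0,0,0],[0,0,0.004,0,0,0],[0,0,0.008,0,0,0],[0,0,0.02,0,0,0],[0,0,0.03,0,0,0],[0,0,0,0,0,0]]]}}

```text
time_s: 11.75
ee_pos: [0.5141, 0.3048, 0.0015]
eef_rot: [-1.031, 1.57, -2.356]
force: [0.1, -0.2, -0.0]
grip_width: 0.05
```

```bash
python3 - <<'E'
from h import *
need(W(-.016,-.005,.24),RF)
snap("wrist","w8");snap("side","d8",(150,80,400,268),3.2)
E
```

```text
t 11.75 S-frame [-0.0844  0.0014  0.0015] F [ 0.1 -0.2 -0. ]
shift in tool [-0.2385  0.0061 -0.0684] turn [-0.18  0.01  0.02]
```

View pics/w8.png

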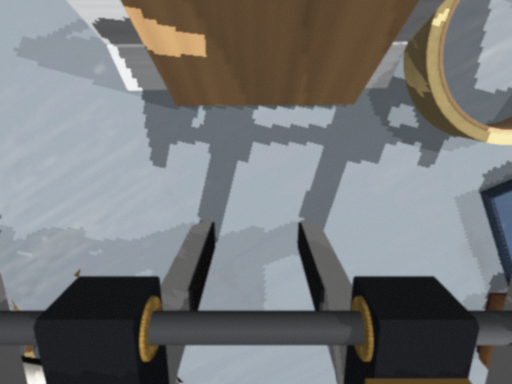

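View pics/d8.png

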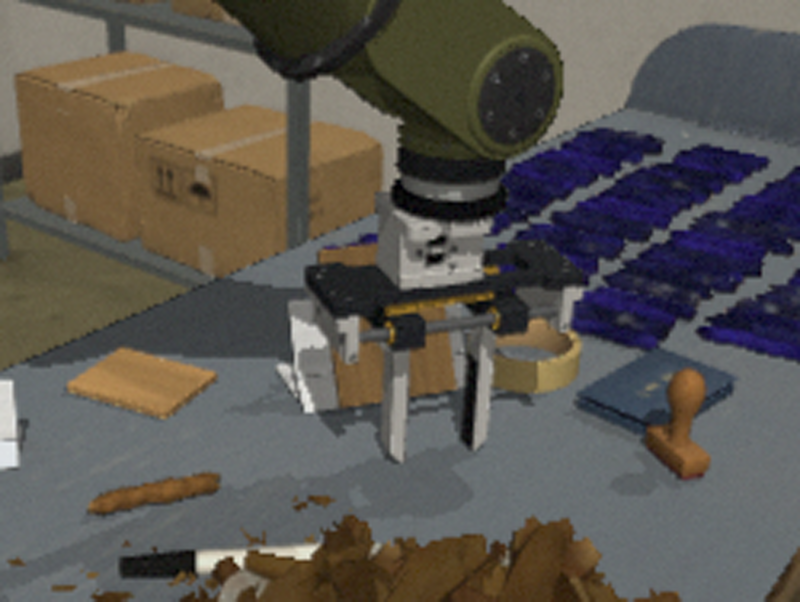

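The panel leans on the stop unsupported, with its lower edge at the foot. Next I go up, over and behind its top edge.

Emit:
{"fn": "step_arm", "kwargs": {"motion": [[[-0.04,0.002,0,0,0,0],[-0.06,0.003,0,0,0,0],[-0.06,0,0,0,0,0],[-0.03,0,-0.015,0,0,0],[0,0,-0.04,0,0,0],[0,0,-0.045,0,0,0],[0,0,-0.045,0,0,0],[0,0,-0.035,0,0,0],[0,0,0,0,0,0]]]}}

```text
time_s: 12.98
ee_pos: [0.4723, 0.4852, 0.1908]
eef_rot: [-1.552, 1.57, -2.871]
force: [-0.2, -0.1, 0.4]
grip_width: 0.05
```

```bash
python3 - <<'E'
from h import *
need(W(.092,-.004,.09),RF)
snap("wrist","w9");snap("side","d9",(150,80,400,268),3.2);snap("scene","s9",(150,100,400,288),3.2)
E
```

```text
t 12.97 S-frame [ 0.1007 -0.0026  0.1908] F [-0.2 -0.1  0.4]
shift in tool [0.1008 0.0014 0.0087] turn [0.19 0.   0.03]
```

View pics/s9.png

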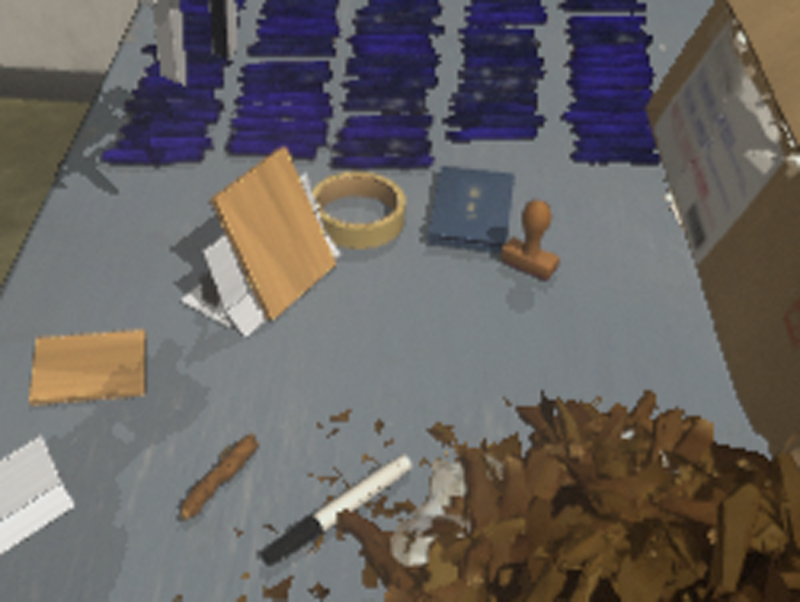

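View pics/d9.png

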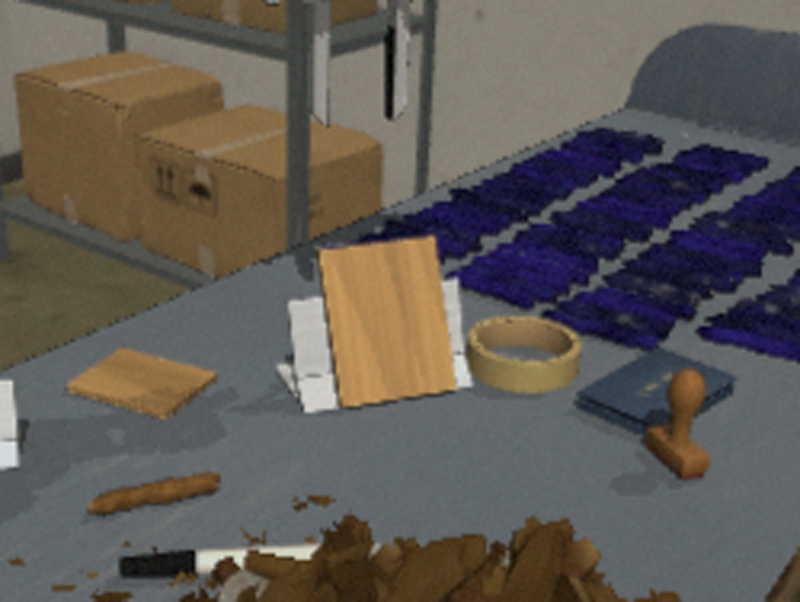

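Both views show the panel leaning centred on the stop. Now I lower behind the top edge and pull it over slowly.

Emit:
{"fn": "step_arm", "kwargs": {"motion": [[[0.04,0,0,0,0,0],[0.04,0,0,0,0,0],[0.018,0,0,0,0,0],[0,0,0.005,0,0,0],[0,0,0.006,0,0,0],[0,0,0.006,0,0,0],[0,0,0.005,0,0,0],[0,0,0.004,0,0,0],[0,0,0.004,0,0,0],[0,0,0.004,0,0,0],[0,0,0.004,0,0,0],[0,0,0.004,0,0,0]]]}}

```text
time_s: 14.62
ee_pos: [0.4843, 0.4419, 0.0935]
eef_rot: [2.287, 1.571, 0.965]
force: [0.6, 0.1, 0.2]
grip_width: 0.0499
```

```bash
python3 - <<'E'
from h import *
need(W(.092,-.004,.09),RF)
snap("wrist","w10");snap("scene","s10",(150,100,400,288),3.2)
E
```

```text
t 14.62 S-frame [ 0.0559 -0.0036  0.0935] F [0.6 0.1 0.2]
shift in tool [ 0.0035  0.0004 -0.0361] turn [-0.01 -0.   -0.  ]
```

View pics/s10.png

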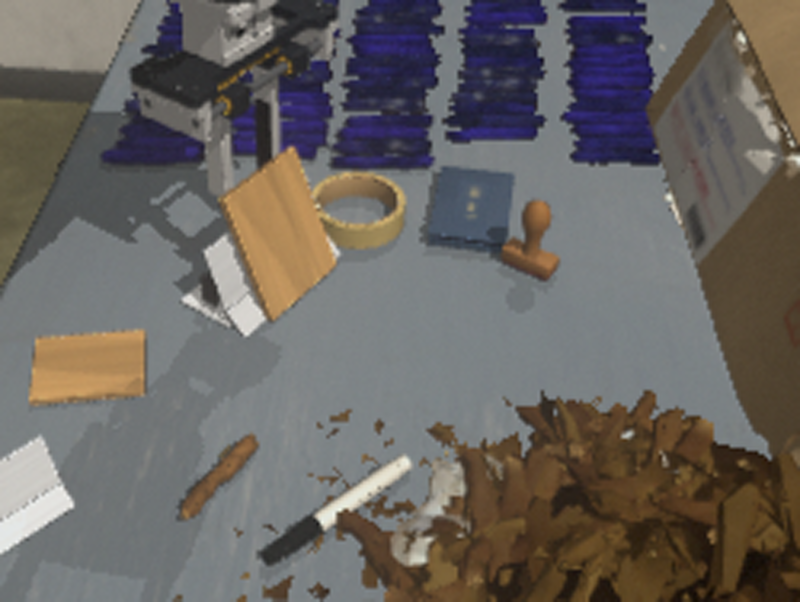

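View pics/w10.png

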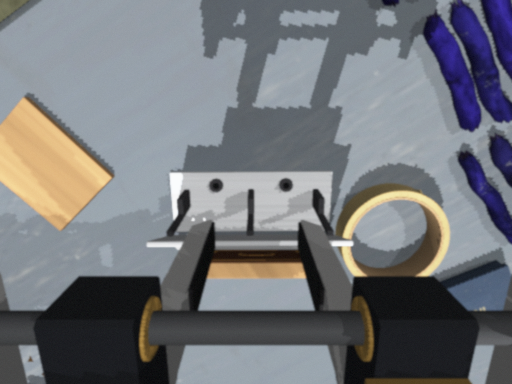

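Emit:
{"fn": "step_arm", "kwargs": {"motion": [[[0,0,0.004,0,0,0],[0,0,0.004,0,0,0],[0,0,0.004,0,0,0],[0,0,0.004,0,0,0],[0,0,0.004,0,0,0],[0,0,0.004,0,0,0],[0,0,0.004,0,0,0],[0,0,0.004,0,0,0],[0,0,0.003,0,0,0]]]}}

```text
time_s: 15.85
ee_pos: [0.493, 0.4079, 0.0934]
eef_rot: [-0.767, 1.571, -2.089]
force: [-0.0, 0.8, 0.5]
grip_width: 0.0499
```

```bash
python3 - <<'E'
from h import *
need(W(.092,-.004,.09),RF)
snap("side","d11",(150,80,400,268),3.2);snap("scene","s11",(150,100,400,288),3.2)
E
```

```text
t 15.85 S-frame [ 0.0208 -0.0036  0.0934] F [-0.   0.8  0.5]
shift in tool [ 0.0034  0.0004 -0.0712] turn [-0.02  0.    0.  ]
```

View pics/s11.png

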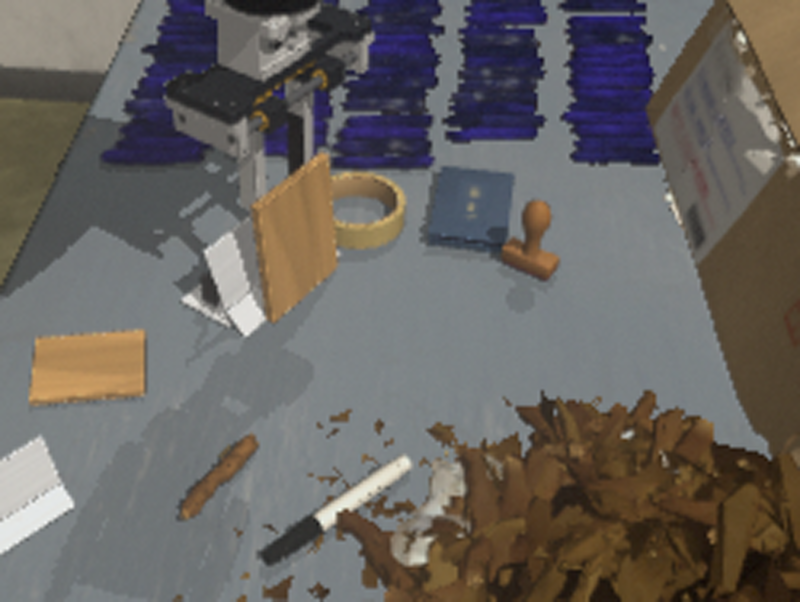

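View pics/d11.png

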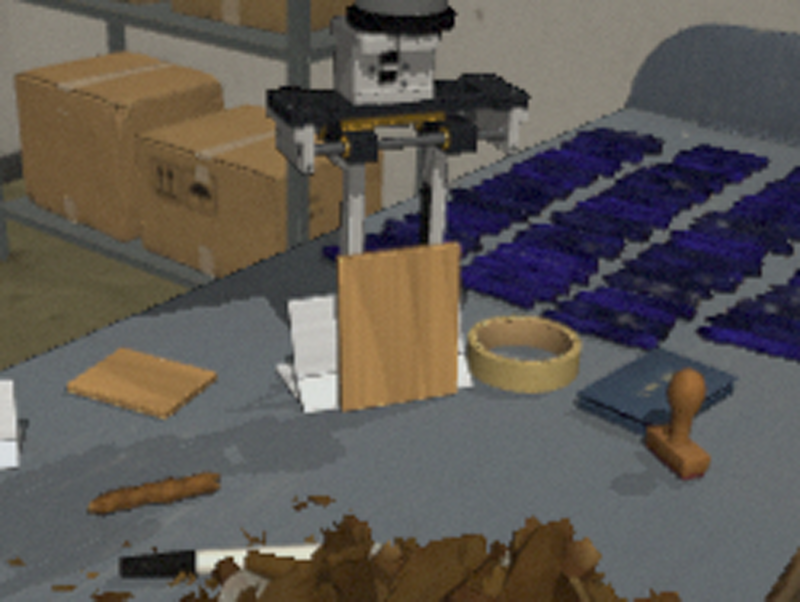

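Emit:
{"fn": "step_arm", "kwargs": {"motion": [[[0,0,0.003,0,0,0],[0,0,0.003,0,0,0],[0,0,0.003,0,0,0],[0,0,0.003,0,0,0],[0,0,0.003,0,0,0],[0,0,0.003,0,0,0],[0,0,0.002,0,0,0],[0,0,0.002,0,0,0],[0,0,0.002,0,0,0],[0,0,0.002,0,0,0],[0,0,0.002,0,0,0],[0,0,0.002,0,0,0]]]}}

```text
time_s: 17.45
ee_pos: [0.5003, 0.379, 0.0935]
eef_rot: [2.648, 1.571, 1.326]
force: [-0.1, -0.5, 0.0]
grip_width: 0.0499
```

```bash
python3 - <<'E'
from h import *
need(W(.092,-.004,.09),RF)
snap("side","d12",(150,80,400,268),3.2);snap("scene","s12",(150,100,400,288),3.2)
E
```

```text
t 17.45 S-frame [-0.0091 -0.0036  0.0935] F [-0.1 -0.5  0. ]
shift in tool [ 0.0035  0.0004 -0.1011] turn [-0.02 -0.   -0.  ]
```

View pics/s12.png

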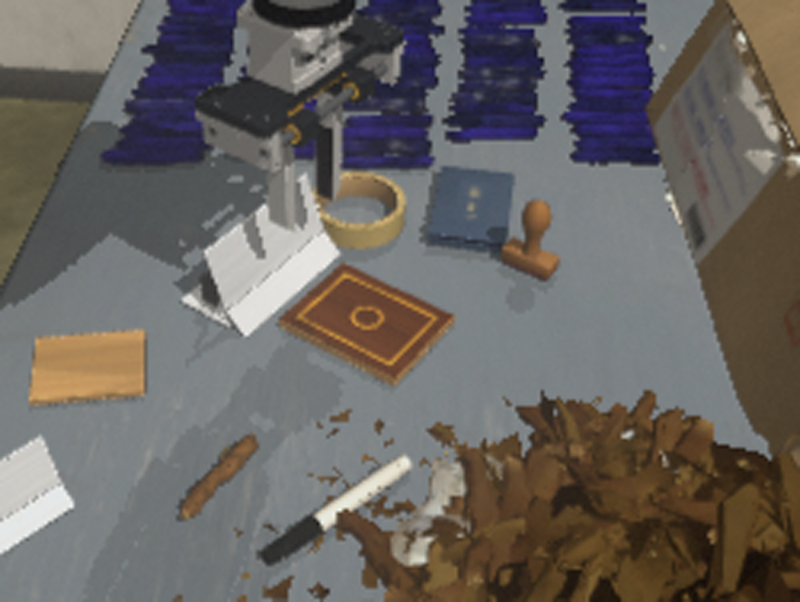

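View pics/d12.png

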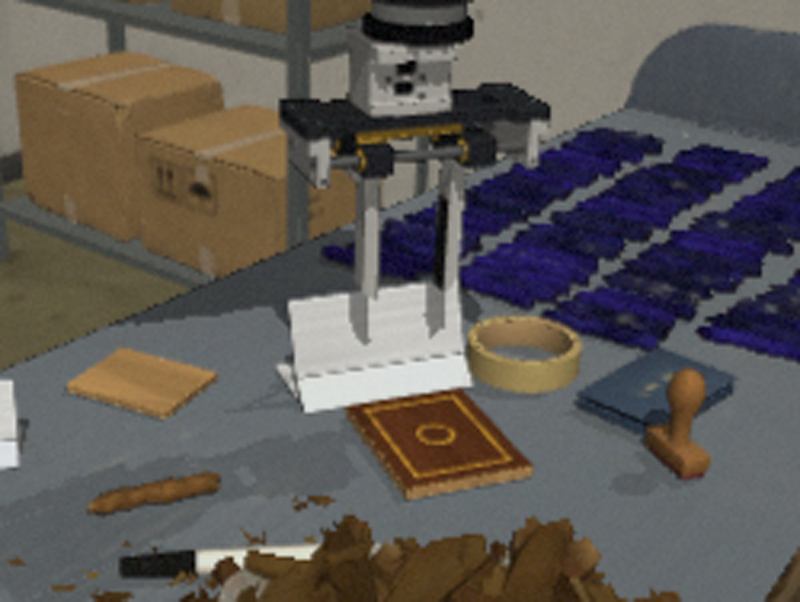

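The panel lies dark face up, around (367,318) in the scene crop, and the bystanders look unmoved. I'll lift clear and check that it is flat.

Emit:
{"fn": "step_arm", "kwargs": {"motion": [[[-0.03,0,0,0,0,0],[-0.05,0,0,0,0,0],[-0.04,0,0,0,0,0],[0,0,0,0,0,0],[0,0,0,0,0,0]]]}}

```text
time_s: 18.18
ee_pos: [0.5, 0.3789, 0.2125]
eef_rot: [-1.221, 1.57, -2.543]
force: [-1.0, -0.4, -0.3]
grip_width: 0.0497
```

```bash
python3 - <<'E'
from h import *
snap("side","d13",(240,170,340,245),8);snap("scene","s13",(220,160,320,235),8)
a=cv2.imread("pics/s12.png").astype(int)
E
```

```text
(no output)
```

View pics/s13.png

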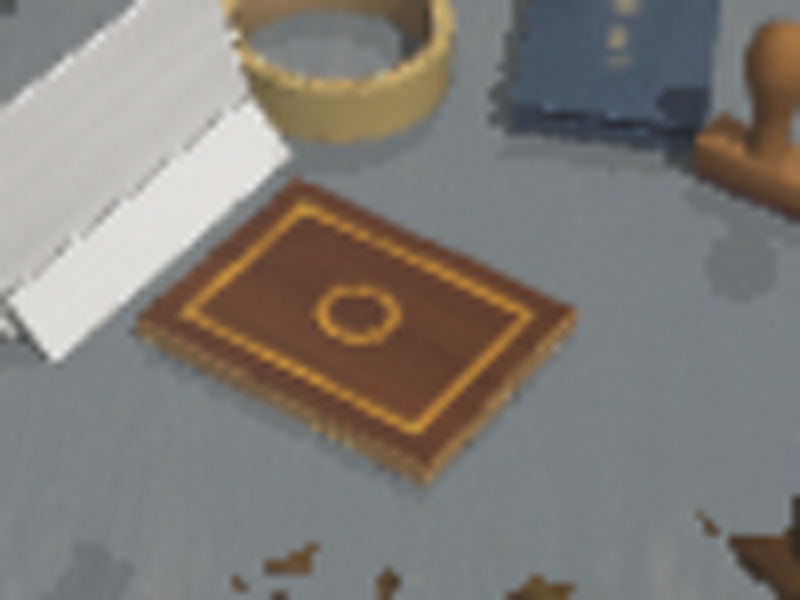

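View pics/d13.png

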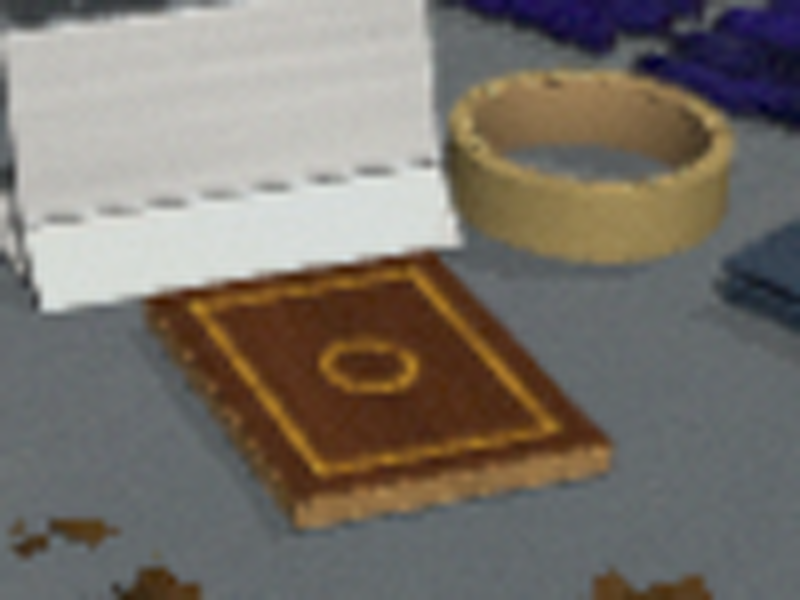

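```bash
python3 - <<'E'
from h import *
for n,L,o in(("scene",[(138,320),(297,180),(576,308),(428,470)],(220,160)),("side",[(150,302),(432,252),(612,448),(298,500)],(240,170))):
    P=[onz(n,(x/8+o[0]-.44,y/8+o[1]-.44),.009) for x,y in L]
    print(n,np.round([inS(p)[:2] for p in P],4).tolist(),[round(np.linalg.norm(P[i]-P[i-1]),4) for i in range(4)])
E
```

```text
scene [[-0.0163, 0.0433], [-0.0163, -0.05], [-0.1334, -0.0517], [-0.1356, 0.0434]] [np.float64(0.1193), np.float64(0.0933), np.float64(0.1172), np.float64(0.0951)]
side [[-0.0193, 0.0431], [-0.0162, -0.0502], [-0.1352, -0.0501], [-0.1328, 0.0425]] [np.float64(0.1135), np.float64(0.0933), np.float64(0.119), np.float64(0.0926)]
```

Both views put the panel flat, 16 mm clear of the foot and square to the stop. The robot is clear, so I'm handing in.

```bash
python3 -c "
from station import ticket
print(ticket.hand_in())"
```

```text
the job is handed in; nothing more can be done
None
```

The panel now lies flat on the bench in front of the larger stop, with its dark, brass-inlaid face up. I pushed it with the fingertips until it tipped up and leaned there with nothing holding it. Then I reached behind its top edge and tipped it back over; the last part of that was a free fall onto the bench. I never gripped or lifted it.

- **Position:** both cameras place the near edge about 16–19 mm from the foot of the slope, square to it. The outline measures close to 120×95 mm at 9 mm height, as expected for lying flat. One edge in the side view read 113 mm, which I put down to corner-reading error.
- **Forces and time:** no force reading passed about 2 N, though I only read it at the end of each move. The arm finished at about 18 s of the 58 s allowed, with the gripper about 0.2 m above the bench.
- **Other items:** the stamp, ink pad, tape, marker and brown stick looked unmoved in the pictures. I compared them by eye and did not re-measure them.

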